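# Reset the tripped dry-block incubator through its recessed port

## Task

The dry-block incubator has tripped its over-temperature cut-out. Swing the port's dust cover aside, take the reset rod from the tool rack, reach its tip through the open port and press the recessed reset button down, firmly but without forcing it, and finish while still holding the button down with the rod in the gripper. Leave the other tools and the things on the bench where they are.

Things in the scene. Friction and masses are not known exactly. Their poses are not given: they have to be found in the camera images.
- incubator: dry-block incubator, white case 240 (its x) by 200 (its y) by 88 mm high, fixed to the bench; origin under its centre, z up. Front (-x) slopes and bears the keypad; the aluminium heating block with wells and capped tubes (tops 131 mm above the bench) fills x -44 to +44 mm; the rear deck (x +50 to +117 mm, 88 mm above the bench) bears the reset port, its cover, and, at the other end, a black fuse cap 18 mm wide.
- port (a point): centre of the mouth of the reset port: a hole 12 mm in diameter, going straight down, in a grey collar 24 mm wide on the incubator's rear deck; this point lies in the rim's plane, 94 mm above the bench, at (85, -45) mm in the incubator's frame. The button's top lies 22 mm below it.
- reset_button (a joint): the recessed reset button, 11 mm wide, at the bottom of the port: 0 up, 0.006 m at its stop. A spring pushes it back: about 2 N to start it, 4.5 N at 4 mm, 5.6 N at the stop. It does not latch. Count it down from 3.5 mm. More than 30 N breaks it.
- port_cover (a joint): the port's dust cover, a flat steel plate 2.5 mm thick, 22 mm wide, 62 mm long with round ends, lying on the collar and turning flat about a screw: 0 closed; grows counter-clockwise seen from above, carrying the free end from the incubator's -y side towards its rear (+x); stop at 1.7 rad. It covers the port at 0 to 0.2 and leaves it clear from 0.8 rad on. Light friction (about 0.3 N at the knob); it stays where it is left.
- cover_pivot (a point): the cover's pivot, on the top face of the plate, 97 mm above the bench; 24 mm from the port's centre, towards the incubator's +y.
- cover_knob (a point): centre of the top of the upright steel knob at the cover's free end, 8 mm in diameter and 12 mm high, 40 mm from the pivot; its top is 109 mm above the bench. Push it sideways to swing the cover.
- tool_rack: white tool rack, 60 (its x) by 170 (its y) by 75 mm high, fixed; origin under its centre, z up. Three tools stand upright in its row of 9 mm holes at y = -50, 0 and +50 mm, in any order.
- rod_grip (a point): centre of the reset rod's handle. The rod stands upright in the rack: a plain straight round black handle 14 mm in diameter and 70 mm long, over a round steel shaft 6 mm in diameter and 60 mm long; the handle's foot rests on the rack's top. z runs from the tip to the handle's end. 95 mm above the tip; about 40 g.
- rod_tip (a point): the tip of the reset rod's steel shaft, 60 mm below the handle's foot.
- screwdriver: bystander in the rack: a screwdriver with a thick bulging fluted handle, 25 mm wide and 55 mm long, on a thin shaft; origin at its tip.
- spatula: bystander in the rack: an all-steel laboratory spatula, a 6 mm rod with a small collar and a flat blade at the top, its end 78 mm above the rack; origin at its lower end.
- reagent_bottle: bystander: white bottle 60 mm wide, 140 mm high, blue cap; origin under its centre.
- specimen_jar: bystander: clear jar 60 mm wide, 65 mm high; origin under its centre.
- mouse: bystander: white computer mouse 104 by 60 by 32 mm; origin under its centre.
- tape_roll: bystander: roll of label tape lying flat, 84 mm wide, 19 mm high; origin under its centre.
- microplate: bystander: 96-well plate lying flat, 85 by 127 by 16 mm; origin under its centre.

How it is judged:
By the outcome, as a careful person would: the job done as asked, in the order asked, and still so for the second after the job is handed in, while the arm keeps its last pose, push and grip.
It also fails if it takes over 51 s, if anything falls off the work surface, if the arm or the gripper's body presses on something with over 40 N, if the wrist force passes 120 N, or if a joint passes its speed limit or range.

## Robot

A 6-joint arm with a two-finger parallel gripper is mounted at the origin on the work surface. World frame = base frame: x ahead of the robot, y to its left, z up, the work surface at z = 0. Lengths are in m, angles in rad, forces in N, time in s.
With the tool pointing down it reaches from about 0.325 to 0.9 m from the base axis. Payload 6.1 kg.
Tool frame: the origin (TCP) lies midway between the tips of the shut fingers; the grasp point (between the pads) lies 19 mm behind it; z points along the fingers, y is the line along which they close (so a half turn about z gives the same grasp; the last joint's range is limited). The gripper opens to 87 mm and grips with 3 to 60 N. Pads are 19 mm wide; open, the fingers measure 117 mm over their backs; the gripper's body (75 mm by 190 mm) begins 51 mm behind the grasp point.
Start: joints at [1.06, 0.22, 1.526, -0, 1.395, -0.126], TCP at [0.235, 0.579, 0.223] pointing down, gripper open.
Joint ranges: [-2.98, 2.98], [-0.91, 2.08], [0.09, 2.57], [-1.24, 4.39], [0.2, 2.65], [-2.68, 2.68]. Speed limits (rad/s): [2.57, 2.57, 3.01, 3.14, 3.14, 3.14].

## Interface

Orientations are given as a unit quaternion [x, y, z, w].
In Python, from cell import bot, eyes gives the robot as it stands. The module is installed in compiled form; this text tells all that it offers.
- The arm moves only by the shell command python3 -m jog 'ROWS'. ROWS is JSON, a list of rows, each a list of 5 numbers: the closure, from 0 (fully open) to 1 (shut), then the shift along the tool's x, y, z in m, then the turn about the tool's z in degrees. A call has 1 to 12 rows; each row is the pose to reach, as a shift and turn from the pose commanded when the call began, along the tool's axes at that moment; what a row does not reach only later rows make up. A row lasts 1/10 s, in which the tool goes at most 50 mm and 8.59 degrees, less where a joint would pass 70% of its speed; a pose out of reach is approached as far as the arm can. A call with a gripper value outside its range is refused whole. The fingers move at their own pace and stop on an object; the grip force is fixed at half the most. Time passes only in rows, so rows that repeat a pose let the fingers close. It gives the time, the measured TCP pose, the force, the opening and the grip force at its end, in the units of the state.
- bot.observe(): the state, without advancing time (a new reading comes with each control period).
- eyes.read_camera(name): name is "scene" or "top" or "wrist"; returns the picture (420x560x3 uint8, red, green, blue); there is no depth.
- eyes.camera_params(name): a dict with "fx", "fy", "cx", "cy" (pixels), "view" (4x4, takes a point from world to camera coordinates); the wrist camera has in their place "tool_from_camera" (4x4, takes a point from camera to tool coordinates, whose origin is the TCP and whose axes are the flange's). Camera axes: x right, y up, looking along -z (the intrinsics and any distortion apply to the point x, -y, -z); pixel columns grow to the right and rows downward; lengths in m; the calibration is good to about 2 mm. A picture is of the moment at which its call begins: read the wrist's pose just before it. camera_params takes no time and is no camera call.
- bot.finish_job(): hands the job in; it is judged then, once.
The state is a dict: "t": time; "q": joint angles; "joint_velocities": joint speeds; "tau": joint torques, N m; "tool_pos": TCP position; "ee_rot": TCP orientation; "force": force on the tool from outside, world axes, zero at the start; "wrist_torque": the same for the moment, N m; "gripper_width": finger opening in m; "finger_force": force on a finger pad.
Only numpy, scipy, OpenCV 4.12 (cv2) and the standard library are available. Lean on these libraries where they do the work, as an engineer would, in place of code of your own. Each camera call takes 0.05 s, during which the arm holds its last target. There are 200 camera calls.

## Working session

There is one attempt and no reset: what is moved stays moved. The work goes in short steps, Python scripts to look and compute and a shell command to move; the robot and the scene stay as the last step left them, time stands still between calls to the robot, and variables do not carry over. Pictures are saved under pics/ and viewed, at most 10 in all, crops included, and the job is handed in when it is done.

```bash
mkdir -p pics
cat > h.py <<'E'
import numpy as np,cv2,sys
from cell import bot,eyes
from scipy.spatial.transform import Rotation as R
def st(): return bot.observe()
def tool(s=None):
    s=s or st(); T=np.eye(4); T[:3,:3]=R.from_quat(s["ee_rot"]).as_matrix(); T[:3,3]=s["tool_pos"]; return T
def shot(n,f=None):
    T=tool(); im=eyes.read_camera(n)
    if f: cv2.imwrite('pics/'+f,im[:,:,::-1])
    np.savez('pics/last_%s.npz'%n,im=im,T=T); return im,T
def cam(n,T=None):
    p=eyes.camera_params(n)
    C=T@np.array(p["tool_from_camera"]) if n=="wrist" else np.linalg.inv(np.array(p["view"]))
    return p,C
def ray(n,u,v,T=None):
    p,C=cam(n,T); d=np.array([(u-p["cx"])/p["fx"],-(v-p["cy"])/p["fy"],-1]); return C[:3,3],C[:3,:3]@d
def onz(n,u,v,z,T=None):
    o,d=ray(n,u,v,T); return o+d*(z-o[2])/d[2]
def proj(n,P,T=None):
    p,C=cam(n,T); c=np.linalg.inv(C)@np.r_[P,1]; return np.array([p["cx"]+p["fx"]*c[0]/-c[2],p["cy"]+p["fy"]*c[1]/c[2]])
E
python3 - <<'E'
from h import *
s=st();print(s)
for n in("scene","top","wrist"):
    shot(n,n+"0.png"); p=eyes.camera_params(n);print(n,{k:np.round(v,3).tolist() if not isinstance(v,str) else v for k,v in p.items()})
E
```

```text
{'t': 0.0, 'q': array([ 1.05988923e+00,  2.21259975e-01,  1.52758986e+00, -3.03958723e-05,
        1.39466732e+00, -1.26109124e-01]), 'joint_velocities': array([ 0.00027048,  0.00144701, -0.0005971 , -0.00136588, -0.00119722,
       -0.00031208]), 'tau': array([ 8.27138210e-04, -4.94607568e+01, -3.87378895e+01,  6.99243648e-02,
        5.69869496e-02, -1.33616895e-04]), 'tool_pos': array([0.23432802, 0.57875766, 0.22142752]), 'ee_rot': array([ 1.91211447e-01,  9.81548397e-01, -9.18537027e-04, -2.87120802e-04]), 'force': array([-0.31492987,  0.36708728, -0.42127283]), 'wrist_torque': array([ 0.02068404,  0.01763012, -0.0785985 ]), 'finger_force': 0.0, 'gripper_width': 0.0872166729753274}
scene {'fx': 391.942, 'fy': 391.942, 'cx': 276.237, 'cy': 211.076, 'view': [[-0.497, 0.868, 0.0, 0.272], [-0.515, -0.295, 0.805, 0.215], [0.698, 0.4, 0.593, -1.468], [0.0, 0.0, 0.0, 1.0]]}
top {'fx': 450.581, 'fy': 450.581, 'cx': 274.979, 'cy': 202.284, 'view': [[0.025, -1.0, -0.008, -0.026], [0.995, 0.024, 0.101, -0.572], [-0.101, -0.01, 0.995, -1.449], [0.0, 0.0, 0.0, 1.0]]}
wrist {'fx': 329.105, 'fy': 329.105, 'cx': 277.433, 'cy': 208.574, 'tool_from_camera': [[0.0, 0.956, 0.293, 0.082], [1.0, -0.0, -0.001, -0.001], [-0.001, 0.293, -0.956, -0.162], [0.0, 0.0, 0.0, 1.0]]}
```

View pics/top0.png

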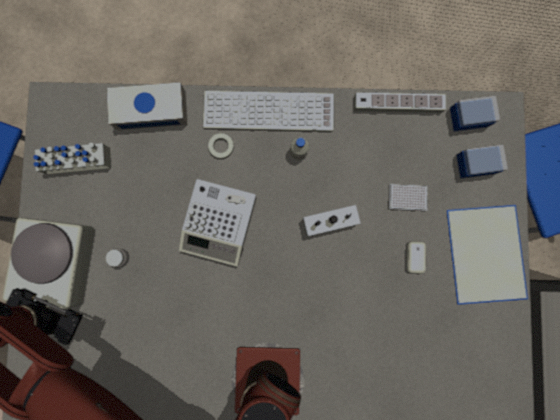

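View pics/scene0.png

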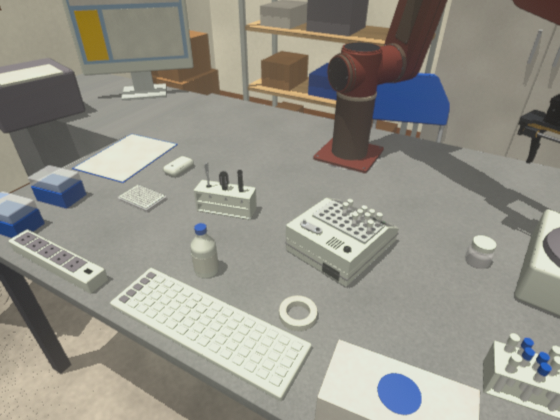

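Run:
```python
from h import *
a=cv2.imread('pics/top0.png');b=cv2.imread('pics/scene0.png')
r=lambda i,x,y,w,h,k:cv2.resize(i[y:y+h,x:x+w],(w*k,h*k),interpolation=cv2.INTER_CUBIC)
c=np.zeros((600,800,3),np.uint8)
c[:380,:320]=r(a,175,175,80,95,4); c[:200,320:640]=r(a,295,190,80,50,4)
c[:0]=0
c[220:560,360:800]=r(b,285,190,110,85,4); c[400:600,0:320]=r(b,185,155,80,50,4)
cv2.imwrite('pics/c1.png',c)
```

```text
(no output)
```

View pics/c1.png

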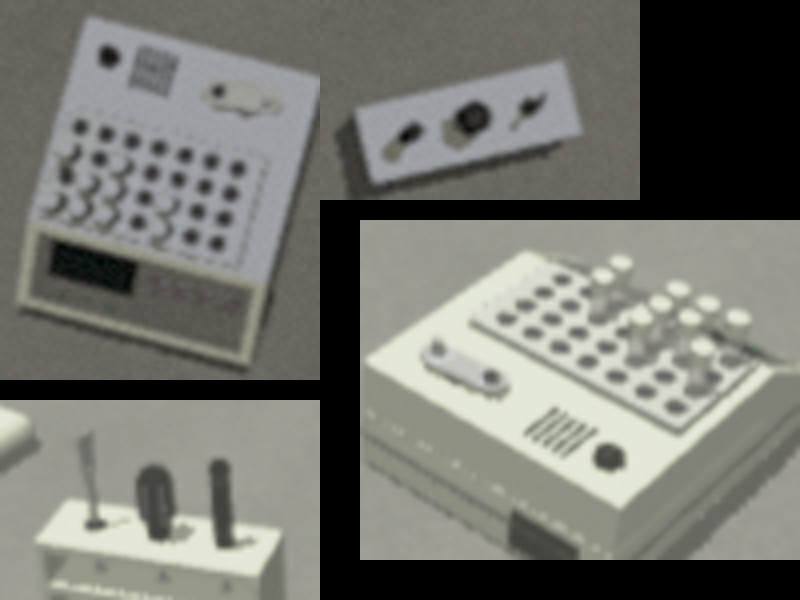

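```bash
cat >> h.py <<'E'
def go(P,yaw=None,T=None):
    "shift in tool axes to bring the TCP to P; yaw: tool-y heading wanted (deg, mod 180)"
    T=tool() if T is None else T
    d=T[:3,:3].T@(np.array(P)-T[:3,3]); a=None
    if yaw is not None:
        c=np.degrees(np.arctan2(T[1,1],T[0,1])); a=-((yaw-c+90)%180-90)  # tool z is down
    return np.round(d*1000,1),a
E
python3 - <<'E'
from h import *
f=lambda u,v,z:onz("top",u,v,z)
A=f(197.5,179.5,.088);B=f(254.5,193.75,.088)
print("deck",A,B,np.linalg.norm(A-B))
y=(A-B)[:2]/np.linalg.norm((A-B)[:2]);x=np.array([y[1],-y[0]])
C=(A+B)[:2]/2-x*.118
port=C+.085*x-.045*y; piv=port+.024*y; knob=piv-.04*y
print("yaw",np.degrees(np.arctan2(x[1],x[0])),"C",C,"port",port,"piv",piv,"knob",knob)
print("piv/knob px",f(229,197.5,.097),f(243,200,.109), proj("top",np.r_[piv,.097]),proj("top",np.r_[knob,.109]))
rk=[f(295+(a-320)/4,190+b/4,.075) for a,b in((355,108),(563,62),(583,130),(372,184))]
print(rk,[np.linalg.norm(rk[i]-rk[i-1]) for i in range(4)])
e=rk[1]-rk[0];print("rack yaw of y",np.degrees(np.arctan2(-e[1],-e[0])))
c=sum(rk)/4;print(c, "rod",c+0.05*(-e)/np.linalg.norm(e), "by top",f(317,223,.145))
print(go([knob[0],knob[1],.25],0))
E
```

```text
deck [0.63289551 0.23462927 0.088     ] [0.59176343 0.05274625 0.088     ] 0.18647595831160577
yaw -12.742853695571487 C [0.49723583 0.1697157 ] port [0.57021636 0.10707512] piv [0.57551018 0.130484  ] knob [0.56668715 0.0914692 ]
piv/knob px [0.57696305 0.13178302 0.097     ] [0.56888723 0.08668397 0.109     ] [229.39793435 197.97068988] [241.4368771  200.66817293]
[array([ 0.52297466, -0.10453136,  0.075     ]), array([ 0.56346982, -0.26854718,  0.075     ]), array([ 0.50993603, -0.28466765,  0.075     ]), array([ 0.46334354, -0.11900715,  0.075     ])] [np.float64(0.06136300757014326), np.float64(0.16894096133687142), np.float64(0.05590828554785021), np.float64(0.17208795392273593)]
rack yaw of y 103.86883915935701
[ 0.51493101 -0.19418834  0.075     ] rod [ 0.50294601 -0.14564599  0.075     ] by top [ 0.50100577 -0.14080133  0.145     ]
(array([-491. , -327.1,  -27.9]), np.float64(67.95367931442571))
```

Run:
```python
from h import *
print(go([.609,.098,.25],77.3))
```

```text
(array([-527.7, -305.1,  -28. ]), np.float64(-9.346320685574284))
```

```bash
python3 -m jog '[[1,0,0,-0.028,0],[1,-0.528,-0.305,-0.028,-9.3],[1,-0.528,-0.305,-0.028,-9.3],[1,-0.528,-0.305,-0.028,-9.3],[1,-0.528,-0.305,-0.028,-9.3],[1,-0.528,-0.305,-0.028,-9.3],[1,-0.528,-0.305,-0.028,-9.3],[1,-0.528,-0.305,-0.028,-9.3],[1,-0.528,-0.305,-0.028,-9.3],[1,-0.528,-0.305,-0.028,-9.3],[1,-0.528,-0.305,-0.028,-9.3],[1,-0.528,-0.305,-0.028,-9.3]]'
python3 - <<'E'
from h import *
print(go([.609,.098,.25],77.3))
E
```

```text
t: 1.35
tool_pos: [0.5726, 0.1449, 0.2503]
ee_rot: [0.111, 0.994, 0.0, -0.0]
force: [0.2, 0.6, 0.8]
gripper_width: 0.0027
finger_force: 0.0
(array([-45.8, -37.7,   0.3]), np.float64(-0.0526722262968633))
```

```bash
python3 -m jog '[[1,-0.044,-0.036,0,0],[1,-0.044,-0.036,0,0],[1,-0.044,-0.036,0,0],[1,-0.044,-0.036,0,0]]'
python3 - <<'E'
from h import *
im,T=shot("wrist","w1.png")
for n,P in dict(port=(.5702,.1071,.094),piv=(.5755,.1305,.097),knob=(.5667,.0915,.109)).items(): print(n,proj("wrist",P,T))
E
```

```text
t: 1.75
tool_pos: [0.6061, 0.1027, 0.2501]
ee_rot: [0.111, 0.994, 0.0, -0.001]
force: [0.1, 0.5, -0.1]
gripper_width: 0.0002
finger_force: 0.0
port [273.84565362 157.39983779]
piv [298.9166875  157.86676363]
knob [256.32868065 159.76226672]
```

View pics/w1.png

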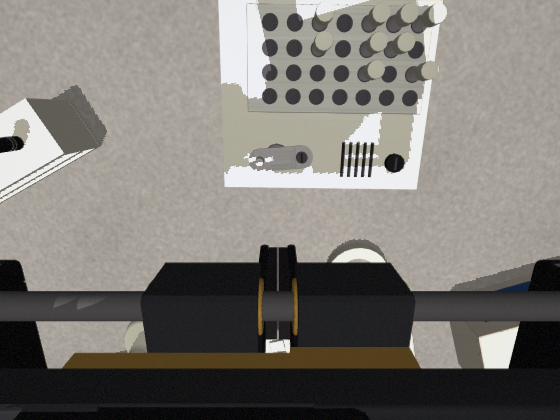

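Run:
```python
from h import *
d=np.load('pics/last_wrist.npz');T=d['T'];im=d['im']
w=lambda u,v,z:onz("wrist",u,v,z,T)
B=w(226,187.5,.088);A=w(416.5,189,.088)
y=(A-B)[:2];L=np.linalg.norm(y);y/=L;x=np.array([y[1],-y[0]]);C=(A+B)[:2]/2-.1185*x
print(L,np.degrees(np.arctan2(x[1],x[0])),C)
port=C+.085*x-.045*y;piv=port+.024*y;knob=piv-.04*y
print("port",port,"piv",piv,"knob",knob);P=w(302,157,.097);K=w(258,161,.109);print(P,K,np.linalg.norm(P-K))
k=cv2.resize(im[130:200,220:330],None,fx=7,fy=7,interpolation=cv2.INTER_CUBIC)[:,:,::-1];cv2.imwrite('pics/c2.png',k)
```

```text
0.19258218789980472 -13.192244843857175 [0.49655612 0.17376068]
port [0.56904309 0.11054962] piv [0.57452035 0.13391625] knob [0.56539159 0.09497186]
[0.57533878 0.13353942 0.097     ] [0.56814809 0.09273072 0.109     ] 0.04313995087690768
```

View pics/c2.png

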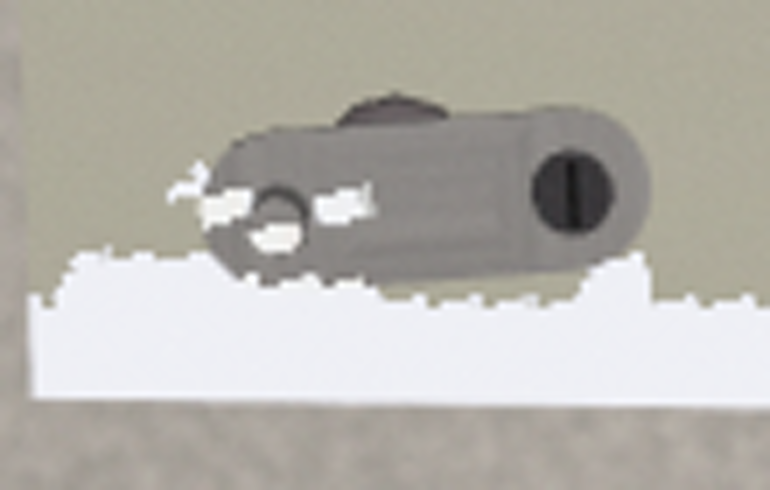

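Run:
```python
from h import *
print(go([.549,.098,.102],76.8))
```

```text
(array([ 54.3, -17.6, 148.4]), np.float64(0.5207119005179237))
```

```bash
python3 -m jog '[[1,0.054,-0.018,0,0],[1,0.054,-0.018,0,0],[1,0.054,-0.018,0.05,0],[1,0.054,-0.018,0.1,0],[1,0.054,-0.018,0.135,0],[1,0.054,-0.018,0.148,0],[1,0.054,-0.018,0.148,0],[1,0.054,-0.018,0.148,0],[1,0.054,-0.018,0.148,0]]'
python3 - <<'E'
from h import *
print(go([.549,.098,.102],76.8))
E
```

```text
t: 2.7
tool_pos: [0.5522, 0.0967, 0.1055]
ee_rot: [0.111, 0.994, 0.0, 0.002]
force: [0.8, -0.2, 0.2]
gripper_width: 0.0007
finger_force: 0.0
(array([3.5, 0.6, 3.4]), np.float64(0.4805988521964224))
```

```bash
python3 -m jog '[[1,0,0,0.002,0],[1,-0.006,0,0.002,0],[1,-0.012,0,0.002,0],[1,-0.017,0.002,0.002,0],[1,-0.022,0.005,0.002,0],[1,-0.027,0.008,0.002,0],[1,-0.031,0.011,0.002,0],[1,-0.035,0.015,0.002,0],[1,-0.038,0.019,0.002,0],[1,-0.040,0.022,0.002,0],[1,-0.040,0.022,0.002,0]]'
```

```text
t: 3.8
tool_pos: [0.5943, 0.1094, 0.1005]
ee_rot: [0.111, 0.994, 0.0, 0.0]
force: [0.7, 0.0, -0.0]
gripper_width: 0.0004
finger_force: 0.2
```

```bash
python3 -m jog '[[1,0.004,0,0,0],[1,0.004,0,-0.04,0],[1,0.004,0,-0.08,0],[1,-0.01,-0.01,-0.12,0],[1,-0.018,-0.012,-0.15,0],[1,-0.018,-0.012,-0.15,0],[1,-0.018,-0.012,-0.15,0],[1,-0.018,-0.012,-0.15,0]]'
python3 - <<'E'
from h import *
im,T=shot("wrist")
print(T[:3,3])
k=cv2.resize(im[120:220,200:330],None,fx=6,fy=6,interpolation=cv2.INTER_CUBIC)[:,:,::-1];cv2.imwrite('pics/c3.png',k)
E
```

```text
t: 4.6
tool_pos: [0.6077, 0.0933, 0.2487]
ee_rot: [0.111, 0.994, -0.0, -0.001]
force: [-0.0, -0.5, -0.6]
gripper_width: 0.0006
finger_force: 0.0
[0.60765639 0.09334436 0.24870365]
```

View pics/c3.png

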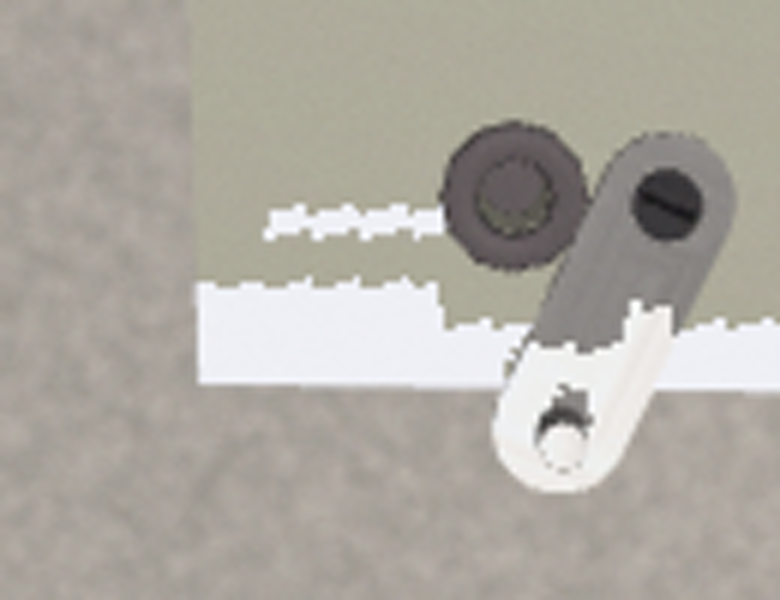

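Run:
```python
from h import *
T=tool();d=np.load('pics/last_wrist.npz');
print("port",onz("wrist",285.3,152.1,.094,d['T']), "piv",onz("wrist",200+668/6-.4,120+205/6-.4,.097,d['T']))
print(go([.513,-.182,.25],13.9))
```

```text
port [0.5688206  0.10947794 0.094     ] piv [0.5753241  0.13286676 0.097     ]
(array([  31.5, -289.4,   -1.3]), np.float64(63.362130939241204))
```

```bash
python3 -m jog '[[0,0.032,-0.289,0,63.4],[0,0.032,-0.289,0,63.4],[0,0.032,-0.289,0,63.4],[0,0.032,-0.289,0,63.4],[0,0.032,-0.289,0,63.4],[0,0.032,-0.289,0,63.4],[0,0.032,-0.289,0,63.4],[0,0.032,-0.289,0,63.4],[0,0.032,-0.289,0,63.4],[0,0.032,-0.289,0,63.4],[0,0.032,-0.289,0,63.4],[0,0.032,-0.289,0,63.4]]'
python3 - <<'E'
from h import *
im,T=shot("wrist","w4.png")
for P in ((.503,-.143,.075),(.503,-.143,.145)):print(proj("wrist",P,T))
E
```

```text
t: 5.85
tool_pos: [0.514, -0.1811, 0.2503]
ee_rot: [0.616, 0.788, -0.0, -0.0]
force: [0.1, -0.4, 0.2]
gripper_width: 0.0846
finger_force: 0.0
[276.86626326 150.21713212]
[276.70431574 160.84173783]
```

View pics/w4.png

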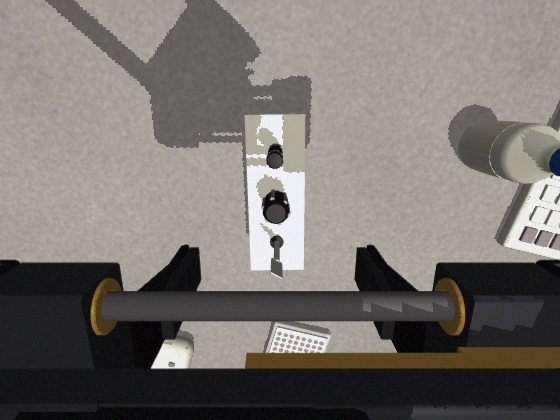

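Run:
```python
from h import *
d=np.load('pics/last_wrist.npz');T=d['T'];im=d['im']
m=(im[125:180,258:292].max(2)<70).astype(np.uint8);n,l,s,c=cv2.connectedComponentsWithStats(m);i=1+s[1:,4].argmax();print(s[i],c[i]+[258,125])
P=onz("wrist",274.5,160.5,.145,T);print(P,onz("wrist",275,150,.075,T))
print(go([P[0],P[1],.097],13.5))
```

```text
[  9  19  16  25 229] [273.56768559 154.82969432]
[ 0.50119544 -0.14316219  0.145     ] [ 0.50110771 -0.14324499  0.075     ]
(array([ 39.9,  -3.3, 153.4]), np.float64(0.4267195205550678))
```

```bash
python3 -m jog '[[0,0.040,-0.003,0,0],[0,0.040,-0.003,0.02,0],[0,0.040,-0.003,0.06,0],[0,0.040,-0.003,0.1,0],[0,0.040,-0.003,0.135,0],[0,0.040,-0.003,0.153,0],[0,0.040,-0.003,0.153,0],[0,0.040,-0.003,0.153,0],[0,0.040,-0.003,0.153,0]]' && python3 -m jog '[[1,0,0,0,0],[1,0,0,0,0],[1,0,0,0,0],[1,0,0,0,0],[1,0,0,0,0],[1,0,0,0,0],[1,0,0,0,0],[1,0,0,0,0],[1,0,0,0,0],[1,0,0,0,0]]'
```

```text
t: 6.8
tool_pos: [0.5028, -0.144, 0.0994]
ee_rot: [0.617, 0.787, 0.0, 0.002]
force: [-0.2, 0.5, 0.2]
gripper_width: 0.0866
finger_force: 0.0
t: 7.8
tool_pos: [0.5014, -0.1434, 0.0975]
ee_rot: [0.617, 0.787, -0.0, -0.0]
force: [-0.2, 0.1, -0.0]
gripper_width: 0.015
finger_force: 0.0
```

```bash
python3 -m jog '[[1,0,0,0,0],[1,0,0,0,0],[1,0,0,0,0]]'
```

```text
t: 8.1
tool_pos: [0.5014, -0.1434, 0.0975]
ee_rot: [0.617, 0.787, -0.0, -0.0]
force: [-0.5, 0.1, -1.1]
gripper_width: 0.0134
finger_force: 30.0
```

```bash
python3 -m jog '[[1,0,0,-0.03,0],[1,0,0,-0.07,0],[1,0,0,-0.11,0],[1,0,0,-0.15,0],[1,0,0,-0.16,0],[1,0,0,-0.16,0],[1,0,0,-0.16,0]]'
python3 - <<'E'
from h import *
s=st();print(s['gripper_width'],s['finger_force'],s['tool_pos'])
print(go([.569,.110,.20],76.8))
E
```

```text
t: 8.8
tool_pos: [0.5008, -0.1432, 0.256]
ee_rot: [0.617, 0.787, -0.0, -0.001]
force: [-0.9, 0.0, -1.0]
gripper_width: 0.0136
finger_force: 30.0
0.013595962897144773 29.99584791250527 [ 0.50079859 -0.14316391  0.25601267]
(array([229.4, 126.9,  56.1]), np.float64(-62.94738680279869))
```

```bash
python3 -m jog '[[1,0.229,0.127,0,-63],[1,0.229,0.127,0,-63],[1,0.229,0.127,0,-63],[1,0.229,0.127,0,-63],[1,0.229,0.127,0,-63],[1,0.229,0.127,0,-63],[1,0.229,0.127,0,-63],[1,0.229,0.127,0,-63],[1,0.229,0.127,0.02,-63],[1,0.229,0.127,0.04,-63],[1,0.229,0.127,0.054,-63],[1,0.229,0.127,0.054,-63]]' && python3 -m jog '[[1,0,0,0,0],[1,0,0,0,0],[1,0,0,0,0]]'
python3 - <<'E'
from h import *
im,T=shot("wrist","w5.png")
print(proj("wrist",(.569,.110,.094),T),proj("wrist",T[:3,3]-[0,0,.0825],T),T[:3,3])
k=im[140:340,160:400];k=cv2.resize(k,None,fx=3,fy=3,interpolation=cv2.INTER_CUBIC)[:,:,::-1];cv2.imwrite('pics/c5.png',k)
E
```

```text
t: 10.0
tool_pos: [0.5672, 0.1091, 0.1988]
ee_rot: [0.115, 0.993, -0.001, -0.004]
force: [-0.0, 0.9, -1.1]
gripper_width: 0.0137
finger_force: 30.0
t: 10.3
tool_pos: [0.5707, 0.1093, 0.2048]
ee_rot: [0.115, 0.993, 0.0, 0.001]
force: [-0.5, 1.1, -0.5]
gripper_width: 0.0136
finger_force: 30.0
[278.03386257 204.16505885] [277.72970352 216.59077248] [0.57068425 0.10928071 0.20477143]
```

View pics/c5.png

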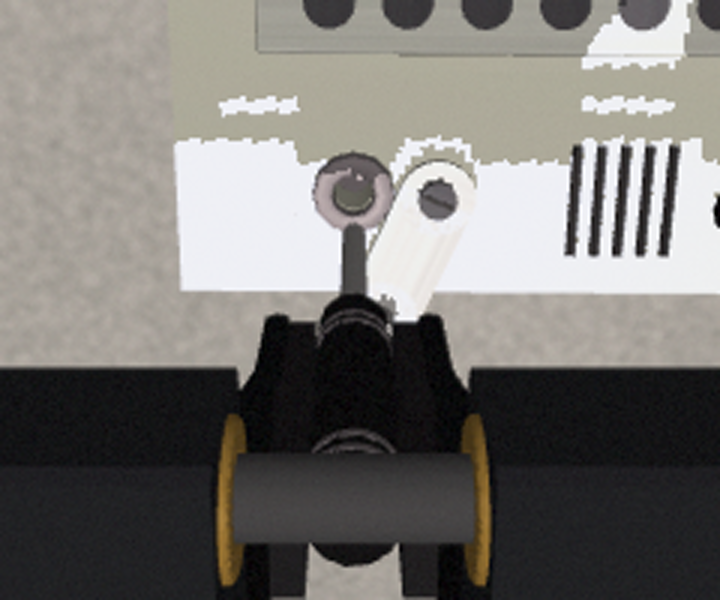

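Run:
```python
from h import *
d=np.load('pics/last_wrist.npz');T=d['T']
P=onz("wrist",277.4,203.7,.094,T);print(P,tool()[:3,3],go([P[0],P[1],.160]))
```

```text
[0.56846844 0.1095625  0.094     ] [0.57059677 0.10928501 0.20469019] (array([ 2.2, -0.2, 44.7]), None)
```

```bash
python3 -m jog '[[1,0.002,0,0,0],[1,0.002,0,0.005,0],[1,0.002,0,0.012,0],[1,0.002,0,0.020,0],[1,0.002,0,0.028,0],[1,0.002,0,0.036,0],[1,0.002,0,0.042,0],[1,0.002,0,0.045,0],[1,0.002,0,0.045,0],[1,0.002,0,0.045,0],[1,0.002,0,0.045,0]]'
```

```text
t: 11.45
tool_pos: [0.5683, 0.1097, 0.159]
ee_rot: [0.114, 0.993, 0.0, 0.0]
force: [1.2, 0.1, -0.6]
gripper_width: 0.0133
finger_force: 30.0
```

```bash
python3 -m jog '[[1,0,0,0.002,0],[1,0,0,0.003,0],[1,0,0,0.003,0],[1,0,0,0.003,0]]' && python3 -m jog '[[1,0,0,0.001,0],[1,0,0,0.002,0],[1,0,0,0.002,0],[1,0,0,0.002,0]]'&& python3 -m jog '[[1,0,0,0.001,0],[1,0,0,0.002,0],[1,0,0,0.002,0],[1,0,0,0.002,0]]'
```

```text
t: 11.85
tool_pos: [0.568, 0.1097, 0.1555]
ee_rot: [0.114, 0.993, -0.0, -0.0]
force: [0.9, -0.5, -0.9]
gripper_width: 0.0134
finger_force: 30.0
t: 12.25
tool_pos: [0.5682, 0.1097, 0.1539]
ee_rot: [0.114, 0.993, 0.0, 0.0]
force: [-0.0, 0.5, 2.3]
gripper_width: 0.0132
finger_force: 30.0
t: 12.65
tool_pos: [0.5682, 0.1097, 0.1518]
ee_rot: [0.114, 0.993, 0.0, 0.0]
force: [0.2, -0.6, 3.5]
gripper_width: 0.0132
finger_force: 30.0
```

```bash
python3 -m jog '[[1,0,0,0.001,0],[1,0,0,0.002,0],[1,0,0,0.002,0],[1,0,0,0.002,0],[1,0,0,0.002,0]]'
python3 - <<'E'
from h import *
f=[]
for i in range(6): eyes.read_camera("scene");f.append(st()['force'])
print(np.mean(f,0),st()['tool_pos'])
E
```

```text
t: 13.15
tool_pos: [0.5681, 0.1098, 0.1497]
ee_rot: [0.114, 0.993, 0.0, 0.0]
force: [0.3, 0.2, 4.1]
gripper_width: 0.0131
finger_force: 30.0
[-0.02181574 -0.2068279   4.20501818] [0.56811354 0.10975809 0.14961758]
```

```bash
python3 -m jog '[[1,0,0,0.0005,0],[1,0,0,0.0005,0],[1,0,0,0.0005,0]]'
python3 - <<'E'
from h import *
f=[]
for i in range(6): eyes.read_camera("wrist");f.append(st()['force'][2])
s=st();print(np.mean(f),s['tool_pos'],s['finger_force'])
print(bot.finish_job())
E
```

```text
t: 13.75
tool_pos: [0.5681, 0.1098, 0.1491]
ee_rot: [0.114, 0.993, 0.0, 0.0]
force: [0.7, -0.2, 3.6]
gripper_width: 0.0133
finger_force: 30.0
4.201371706074782 [0.56805284 0.10977431 0.14909209] 29.99605148099363
the job is handed in; nothing more can be done
None
```

The dust cover is swung aside, and the reset rod, still in the gripper, is holding the button down about 5 mm (estimated from arm height; about 4–5 N measured, far below the 30 N limit). I handed the job in at about 14 s, with no verdict returned.

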